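# Pack the two-layer fudge and truffle gift box

### The job

Pack the two-layer gift box for a customer: lay the fudge tray flat in the bottom of the open wooden box, then the card pad on top of it, then the truffle tray on the pad, and close the box with its wooden lid, pushed fully home so that its edge rests on the walls all round. Keep both trays level and set them down rather than dropping them, and leave the sweet jar, the tongs and the mint tin where they are.

Things in the scene. Friction and masses are not known exactly. Their poses are not given: they have to be found in the camera images.
- gift_box: Empty open light-wood box, fixed, 122x62 mm, 70 high; walls 3, floor 4; inside 116x56. Mid long walls: thumb cut-outs for the fingers, 56 mm wide at the top, 44 at 11 mm, sill 8 mm above the worktop. Origin: centre of underside; x along the long side, z up. Filled: fudge tray at 4 to 30 mm height, pad 30 to 40, truffle tray 40 to 62, lid's plate on the walls at 70.
- fudge_tray: Loose dark tray 110x50 mm, 26 high, with three big oblong fudge slabs in a row, fixed below its rim. Lowest 6 mm: a foot 2 mm narrower all round. 3 mm to spare per side in the box. Grip across the 50 mm width at mid length, fingertips 10 to 16 mm above its underside (clear of the box's sill). About 0.16 kg. Origin: centre of underside; x along the long side, z up; half turn alike.
- truffle_tray: Loose dark tray 110x50 mm, 22 high, with eight round truffles in white paper cups, two rows of four, fixed below its rim. Lowest 6 mm: a foot 2 mm narrower all round. 3 mm to spare per side in the box. Grip across the 50 mm width at mid length, fingertips about 10 mm above its underside. About 0.11 kg. Origin: centre of underside; x along the long side, z up; half turn alike.
- card_pad: Loose flat pad of stiff brown ribbed card, 111x51 mm, 10 thick: the layer between the trays. 2.5 mm to spare per side in the box. Grip across the 51 mm width at mid length, the very fingertips 2 to 5 mm above its underside. About 0.05 kg. Origin: centre of underside; x along the long side, z up; half turn alike.
- box_lid: Loose light-wood lid, right way up, dark inlaid border, small brass plate: plate 126x66 mm, 8 thick (overhangs the box 2 mm), below it a plug 111x51 mm, 6 deep, 2.5 mm to spare per side in the box. Grip the plate across 66 mm at mid length, fingertips 2 to 6 mm above the plug's underside. About 0.12 kg. Origin: centre of the plug's underside (64 mm high when home); x long, z up; half turn alike.
- sweet_jar: Bystander: round jar of sweets with a red lid, 64 mm across, 100 mm high, to the right of the work; loose. Origin: centre of the underside.
- tongs: Bystander: small steel sweet tongs, 202 x 37 x 10 mm, lying flat behind the work; loose. Origin: middle of their length, underside; long side along their own y.
- mint_tin: Bystander: flat rectangular mint tin, 90 x 60 x 22 mm, with a red and yellow lid, lying behind the work at the left; loose. Origin: centre of the underside; long side along its own y.

How it is judged (in metres and radians):
On the way, in this order (a step that is already met when the one before it is completed fails the run):
1. the fudge tray lies flat on the floor of the box (x of fudge_tray in the frame of gift_box between -0.008 and 0.008 m and y of fudge_tray in the frame of gift_box between -0.008 and 0.008 m and z of fudge_tray in the frame of gift_box between 0.001 and 0.007 m and angle between fudge_tray's own z axis and vertical below 0.06 rad and angle between the x axis of fudge_tray and the x axis of gift_box, either way round below 0.15 rad), for 0.2 s.
2. the card pad lies flat on the fudge tray, in the box (x of card_pad in the frame of gift_box between -0.008 and 0.008 m and y of card_pad in the frame of gift_box between -0.008 and 0.008 m and z of card_pad in the frame of gift_box between 0.027 and 0.033 m and angle between card_pad's own z axis and vertical below 0.06 rad and angle between the x axis of card_pad and the x axis of gift_box, either way round below 0.15 rad), for 0.2 s.
3. the truffle tray lies flat on the pad, in the box (x of truffle_tray in the frame of gift_box between -0.008 and 0.008 m and y of truffle_tray in the frame of gift_box between -0.008 and 0.008 m and z of truffle_tray in the frame of gift_box between 0.037 and 0.043 m and angle between truffle_tray's own z axis and vertical below 0.06 rad and angle between the x axis of truffle_tray and the x axis of gift_box, either way round below 0.15 rad), for 0.2 s.
4. the lid is fully home on the box (x of box_lid in the frame of gift_box between -0.008 and 0.008 m and y of box_lid in the frame of gift_box between -0.008 and 0.008 m and z of box_lid in the frame of gift_box between 0.0625 and 0.0655 m and angle between box_lid's own z axis and vertical below 0.03 rad and angle between the x axis of box_lid and the x axis of gift_box, either way round below 0.15 rad), for 0.2 s.
At the end, for the whole second after the job is handed in: Upward in the box: fudge tray, pad, truffle tray, lid on top; each within 8 mm of the box's centre, 3 mm (lid 1.5) of its seat height (undersides 4, 30, 40, 64 mm above the box's), tilt under 0.06 rad (lid 0.03), long side within 0.15 rad of the box's; let go and at rest (under 20 mm/s) (all of step 1 and all of step 2 and all of step 3 and all of step 4 and linear speed of each of fudge_tray, card_pad, truffle_tray, box_lid below 0.02 m/s); the robot touches nothing.
It fails at once if a tray is tipped more than about 30 degrees (angle between any of fudge_tray, truffle_tray's own z axis and vertical above 0.52 rad).
It fails at once if a tray is dropped (faster than 0.5 m/s with no finger touching it: a fall of over 13 mm) ((linear speed of fudge_tray above 0.5 m/s and contact force between fudge_tray and the fingers below 0.05 N) or (linear speed of truffle_tray above 0.5 m/s and contact force between truffle_tray and the fingers below 0.05 N)).
It fails at once if the sweet jar is moved more than 2 cm (distance of sweet_jar from where it was at the start of the episode above 0.02 m).
It fails at once if the tongs is moved more than 2 cm (distance of tongs from where it was at the start of the episode above 0.02 m).
It fails at once if the mint tin is moved more than 2 cm (distance of mint_tin from where it was at the start of the episode above 0.02 m).
It also fails if it takes over 115 s, if anything falls off the work surface, if the arm or the gripper's body presses on something with over 40 N, if the wrist force passes 120 N, or if a joint passes its speed limit or range.

### The arm

A 6-joint arm with a two-finger parallel gripper is mounted at the origin on a cart in front of the work surface, level with it; the furniture and walls round the work are solid. World frame = base frame: x ahead of the robot, y to its left, z up, the work surface at z = 0. Lengths are in mm, angles in rad, forces in N, time in s.
With the tool pointing down it reaches from about 275 to 850 mm from the base axis. Payload 5.2 kg.
Tool frame: the origin (TCP) lies between the finger pads; the fingertips stand 17 mm ahead of it and the grasp point (between the pads) lies 2 mm behind it; z points along the fingers, y is the line along which they close (so a half turn about z gives the same grasp; the last joint's range is limited). The gripper opens to 85 mm and grips with 20 to 120 N. Pads are 22 mm wide; open, the fingers measure 114 mm over their backs; the gripper's body (76 mm by 85 mm) begins 54 mm behind the grasp point. The pads swing forward as they close: fully open they stand 13 mm farther back than shut.
Start: joints at [-1.535, 0.259, 1.535, -0, 1.348, -0.203], TCP at [130.116, -534.392, 248.31] pointing down, gripper open.
Joint ranges: [-3.14, 3.14], [-0.91, 2.08], [0.19, 2.58], [-1.22, 4.36], [0.22, 2.71], [-3.12, 3.12]. Speed limits (rad/s): [2.57, 2.57, 3.14, 3.14, 3.14, 3.14].

### API

Orientations are given as [roll, pitch, yaw] about the fixed x, y, z axes, in that order (R = Rz(yaw) Ry(pitch) Rx(roll)).
In Python, from station import monitor, imaging, order, spotter gives the robot as it stands.
- The arm moves only by the tool send_rows, never from a script. Its argument "moves" is a list that holds one entry, the list of rows, each a list of 7 numbers: the finger opening in m, from 0 to 0.0854, then the shift along the world's x, y, z in m, then the turn, a rotation vector about the world's x, y, z in degrees. A call has 1 to 20 rows; each row is the pose to reach, as a shift and turn from the pose commanded when the call began; what a row does not reach only later rows make up. A row lasts 1/12 s, in which the tool goes at most 41.7 mm and 7.16 degrees, less where a joint would pass 70% of its speed; a pose out of reach is approached as far as the arm can. A call with a gripper value outside its range is refused whole. The fingers move at their own pace and stop on an object; "squeeze" is the grip in N (left out, the last holds). Time passes only in rows, so rows that repeat a pose let the fingers close. It gives the time, the measured TCP pose, the force, the opening and the grip force at its end, in the units of the state.
- monitor.get_obs(): the state, without advancing time (a new reading comes with each control period).
- imaging.camera(name): name is "scene" or "top"; returns a dict with "img" (384x512x3 uint8, red, green, blue), "range_z" (384x512 float32, mm along the optical axis (not along the pixel's ray), 0 where there is no reading), "fx", "fy", "cx", "cy" (pixels), "R" (3x3) and "t" (3): a world point X has camera coordinates R X + t. Camera axes: x right, y down, z forward; pixel columns grow to the right and rows downward; lengths in mm; the calibration is good to about 2 mm. A picture is of the moment at which its call begins.
- order.finish_job(): hands the job in; it is judged then, once.
Trained networks look in a picture, given as the dict that the camera call returned (one of the last four; its "shot" number tells which), for a name from the list of things; names that differ only in an ending like _2 or _b are one class to them, and where a whole thing is asked for, a point or a joint stands for the part that bears it (a point fixed in the world has none). Each returns a list of dicts, best first, with "p" (0 to 1); they miss things now and then, are a little off and sometimes report something else, mostly with a low value. They report only what shows in the picture. A call takes as long as a camera call.
- spotter.silhouettes(picture, query): "region" (384x512 bool, what is visible of it) and "bbox" ([left, top, right, bottom] in pixels, round what is visible of it).
- spotter.mark_of(picture, query): "at" ([column, row] in pixels: a listed point, or the origin of a listed thing).
The state is a dict: "t": time; "q": joint angles; "qvel": joint speeds; "joint_efforts": joint torques, N m; "ee_pos": TCP position; "tcp_rot": TCP orientation; "ft_force": force on the tool from outside, world axes, zero at the start; "wrist_torque": the same for the moment, N m; "grip_width": finger opening in mm; "finger_force": force on a finger pad.
Only numpy, scipy, OpenCV 4.12 (cv2) and the standard library are available. Lean on these libraries where they do the work, as an engineer would, in place of code of your own. Each camera call takes 0.05 s, during which the arm holds its last target. There are 200 camera calls.

## Working session

There is one attempt and no reset: what is moved stays moved. The work goes in short steps, Python scripts to look and compute and a tool call to move; the robot and the scene stay as the last step left them, time stands still between calls to the robot, and variables do not carry over. Pictures are saved under pics/ and viewed, at most 14 in all, crops included, and the job is handed in when it is done.

Besides the shell and the picture viewer there is one more tool, called after "Request:" by a JSON object that holds its "fn" and its "kwargs", one argument or row to a line. send_rows: Moves the arm, as the interface text tells. Its arguments: {"type":"object","properties":{"moves":{"type":"array"},"squeeze":{"type":"number"}},"required":["moves"]}

```bash
mkdir -p pics
cat > h.py <<'E'
import numpy as np, cv2
from station import monitor, imaging, order, spotter
NAMES=["gift_box","fudge_tray","card_pad","truffle_tray","box_lid","sweet_jar","tongs","mint_tin"]
def pts(c,m):
    v,u=np.nonzero(m&(c["range_z"]>0)); z=c["range_z"][v,u]
    P=np.stack([(u-c["cx"])/c["fx"]*z,(v-c["cy"])/c["fy"]*z,z],1)
    return (P-np.array(c["t"]))@np.array(c["R"])
def pose(c,n):
    r=spotter.silhouettes(c,n)
    if not r: print(n,"none"); return
    r=r[0]; P=pts(c,r["region"]); zt=np.percentile(P[:,2],90)
    T=P[np.abs(P[:,2]-zt)<6] ; Q=P[P[:,2]>zt-12]
    (x,y),(w,h),a=cv2.minAreaRect(np.float32(T[:,:2]))
    if w<h: w,h,a=h,w,a+90
    a=(a+90)%180-90
    print(n,"p%.2f"%r["p"],"ctr %.1f %.1f"%(x,y),"size %.0f %.0f"%(w,h),"yaw %.1f"%a,"ztop %.1f"%zt,r["bbox"])
E
python3 - <<'E'
from h import *
for k in("top","scene"):
    c=imaging.camera(k); print(k)
    cv2.imwrite(f"pics/{k}0.png",c["img"][...,::-1])
    for n in NAMES: pose(c,n)
o=monitor.get_obs(); print(o["ee_pos"],o["tcp_rot"],o["grip_width"],o["t"])
E
```

```text
top
gift_box p0.73 ctr 463.0 -32.6 size 121 62 yaw -19.5 ztop 62.2 [212.9, 194.1, 248.3, 238.7]
fudge_tray p0.69 ctr 526.0 -196.6 size 108 49 yaw -7.2 ztop 26.4 [279.6, 178.8, 293.1, 212.6]
card_pad p0.86 ctr 466.6 -347.8 size 108 51 yaw 3.1 ztop 12.1 [328.3, 199.4, 347.1, 234.8]
truffle_tray p0.66 ctr 516.4 110.1 size 109 51 yaw 5.7 ztop 21.6 [174.6, 176.3, 195.6, 214.5]
box_lid p0.76 ctr 482.3 258.4 size 125 66 yaw 2.5 ztop 16.5 [129.2, 186.2, 147.8, 228.4]
sweet_jar p0.61 ctr 564.6 -515.3 size 58 57 yaw 87.9 ztop 101.0 [381.7, 170.1, 415.3, 196.7]
tongs p0.71 ctr 632.3 80.8 size 201 37 yaw 78.8 ztop 10.2 [165.0, 150.5, 228.4, 169.7]
mint_tin p0.69 ctr 631.2 287.9 size 88 60 yaw -82.1 ztop 24.1 [115.3, 144.7, 145.0, 175.2]
scene
gift_box p0.96 ctr 457.0 -33.8 size 123 68 yaw -19.7 ztop 62.0 [205.7, 181.1, 245.3, 215.4]
fudge_tray p0.66 ctr 634.1 250.4 size 66 28 yaw 33.2 ztop 19.9 [181.3, 169.6, 189.6, 178.1]
card_pad p0.58 ctr 459.8 -349.5 size 113 54 yaw 4.9 ztop 10.4 [294.3, 212.8, 323.6, 234.1]
truffle_tray p0.32 ctr 457.4 -33.5 size 125 67 yaw -18.8 ztop 63.4 [202.9, 180.5, 245.5, 217.6]
box_lid none
sweet_jar p0.75 ctr 556.8 -517.9 size 59 54 yaw -18.8 ztop 98.4 [362.9, 191.8, 385.1, 235.4]
tongs p0.65 ctr 634.9 130.6 size 98 30 yaw 83.1 ztop 6.8 [203.6, 177.5, 224.4, 185.1]
mint_tin p0.74 ctr 459.2 -349.7 size 113 52 yaw 3.2 ztop 10.4 [296.9, 215.2, 321.7, 234.8]
[ 130.10856148 -534.37969035  248.332279  ] [3.14156004e+00 9.79130216e-07 2.38741609e-01] 85.34910962906507 0.9
```

View pics/top0.png

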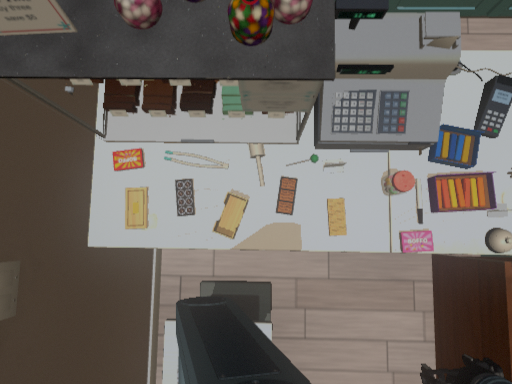

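View pics/scene0.png

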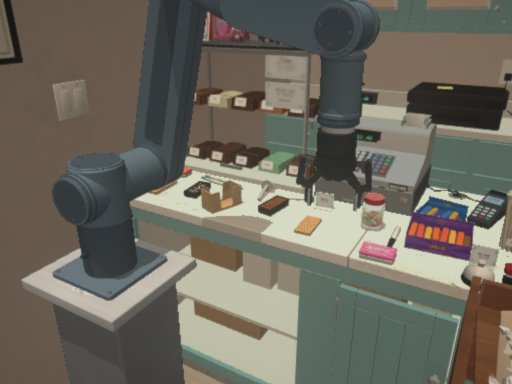

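The top view shows everything unoccluded: box (231,214), fudge (287,195), pad (337,216), truffle (185,197), lid (137,208). The jar is at right, the tongs and tin behind. The networks' top-view poses agree with it, but the scene-view ones are partly wrong. I'll repeat the top view to gauge the noise.

```bash
cat >> h.py <<'E'
SZ=dict(gift_box=(122,62,70),fudge_tray=(110,50,26),card_pad=(111,51,10),truffle_tray=(110,50,22),box_lid=(126,66,14))
from scipy.optimize import minimize
def fit(n,K=4,cam="top",zlo=None):
    """fit known-size box outline (silhouette hull projected by camera) to region mask by IoU, averaged"""
    L,W,H=SZ[n]; out=[]
    for _ in range(K):
        c=imaging.camera(cam); r=spotter.silhouettes(c,n)
        if not r: continue
        m=r[0]["region"]; P=pts(c,m); x0=np.median(P[:,:2],0); S=4
        v0,u0=np.maximum(np.array(np.nonzero(m)).min(1)-10,0); v1,u1=np.array(np.nonzero(m)).max(1)+10
        M=cv2.resize(m[v0:v1,u0:u1].astype(np.float32),None,fx=S,fy=S,interpolation=cv2.INTER_LINEAR)
        cs=np.array([[a*L/2,b*W/2,z] for a in(-1,1) for b in(-1,1) for z in(0,H)])
        def cost(p):
            a=np.deg2rad(p[2]); X=cs.copy(); X[:,0]=p[0]+np.cos(a)*cs[:,0]-np.sin(a)*cs[:,1]; X[:,1]=p[1]+np.sin(a)*cs[:,0]+np.cos(a)*cs[:,1]
            Y=X@np.array(c["R"]).T+np.array(c["t"]); uv=np.stack([Y[:,0]/Y[:,2]*c["fx"]+c["cx"],Y[:,1]/Y[:,2]*c["fy"]+c["cy"]],1)
            h=cv2.convexHull(np.float32((uv-[u0,v0]+.5)*S-.5))
            R=np.zeros_like(M); cv2.fillConvexPoly(R,np.round(h*16).astype(np.int32),1,lineType=cv2.LINE_AA if 0 else 8,shift=4)
            return np.abs(R-M).mean()
        (_,_),(w,h),a=cv2.minAreaRect(np.float32(P[:,:2])); a=a if w>h else a+90; a=(a+90)%180-90
        s=np.array([[0,0,0],[8,0,0],[0,8,0],[0,0,6]])+[*x0,a]
        q=minimize(cost,[*x0,a],method="Nelder-Mead",options=dict(initial_simplex=s,xatol=.1,fatol=1e-6)); out.append([*q.x,q.fun])
    print(n,cam,np.round(np.mean(out,0),3),"sd",np.round(np.std(out,0),2))
E
python3 - <<'E'
from h import *
for n in SZ: fit(n)
for n in ["gift_box","card_pad"]: fit(n,3,"scene")
c=imaging.camera("top"); [pose(c,n) for n in SZ]
for k in("top","scene"):
    c=imaging.camera(k);print(-np.array(c["R"]).T@np.array(c["t"]),c["fx"])
c=imaging.camera("top");P=pts(c,np.ones((384,512),bool))
for x,y in((400,-200),(400,200),(550,-100),(560,200)):
    s=(abs(P[:,0]-x)<15)&(abs(P[:,1]-y)<15);print(np.median(P[s,2]))
E
```

```text
gift_box top [ 4.63196e+02 -3.28570e+01 -1.97140e+01  2.70000e-02] sd [0.37 0.21 0.18 0.  ]
fudge_tray top [ 5.27228e+02 -1.97194e+02 -8.07600e+00  2.40000e-02] sd [0.06 0.4  0.2  0.01]
card_pad top [ 4.65512e+02 -3.48407e+02  3.50300e+00  3.50000e-02] sd [1.15 0.96 1.4  0.  ]
truffle_tray top [5.17552e+02 1.10536e+02 5.76000e+00 2.10000e-02] sd [0.32 0.15 0.49 0.  ]
box_lid top [4.82018e+02 2.60733e+02 2.71700e+00 3.30000e-02] sd [1.06 0.79 1.55 0.01]
gift_box scene [ 4.5434e+02 -3.6474e+01  7.7334e+01  8.0000e-02] sd [3.330e+00 1.570e+00 7.514e+01 3.000e-02]
card_pad scene [ 4.63045e+02 -3.49945e+02  3.84400e+00  2.30000e-02] sd [0.28 1.02 1.02 0.  ]
gift_box p0.88 ctr 462.9 -32.7 size 122 62 yaw -20.1 ztop 64.9 [214.2, 191.5, 250.1, 238.9]
fudge_tray p0.68 ctr 526.2 -196.9 size 108 50 yaw -7.7 ztop 26.5 [278.4, 177.4, 293.9, 211.3]
card_pad none
truffle_tray p0.94 ctr 517.1 110.1 size 110 50 yaw 5.7 ztop 21.9 [173.7, 175.4, 195.2, 217.1]
box_lid p0.69 ctr 482.5 258.6 size 125 66 yaw 3.2 ztop 16.3 [126.0, 185.4, 148.1, 227.5]
[ 407.62052528 -121.07430312 1094.99242334] 360.3294867392514
[-640.11370983 -798.13824307  616.44992997] 432.1732960328487
-0.46295795540502305
-0.42584695690929236
-0.4926128574971093
0.09857560170397822
```

Request:
{"fn": "send_rows", "kwargs": {
  "moves": [
    [[0.055, 0.31, 0.38, -0.15, 0, 0, -21.5], [0.055, 0.31, 0.38, -0.15, 0, 0, -21.5], [0.055, 0.31, 0.38, -0.15, 0, 0, -21.5], [0.055, 0.31, 0.38, -0.15, 0, 0, -21.5], [0.055, 0.31, 0.38, -0.15, 0, 0, -21.5], [0.055, 0.31, 0.38, -0.15, 0, 0, -21.5], [0.055, 0.31, 0.38, -0.15, 0, 0, -21.5], [0.055, 0.31, 0.38, -0.15, 0, 0, -21.5], [0.055, 0.31, 0.38, -0.15, 0, 0, -21.5], [0.055, 0.31, 0.38, -0.15, 0, 0, -21.5], [0.055, 0.31, 0.38, -0.15, 0, 0, -21.5], [0.055, 0.31, 0.38, -0.15, 0, 0, -21.5], [0.055, 0.31, 0.38, -0.15, 0, 0, -21.5], [0.055, 0.31, 0.38, -0.15, 0, 0, -21.5], [0.055, 0.31, 0.38, -0.15, 0, 0, -21.5], [0.055, 0.31, 0.38, -0.15, 0, 0, -21.5], [0.055, 0.31, 0.38, -0.15, 0, 0, -21.5], [0.055, 0.31, 0.38, -0.15, 0, 0, -21.5]]
  ],
  "squeeze": 30
}}

```text
t: 5.45
ee_pos: [439.8, -155.7, 98.8]
tcp_rot: [3.141, -0.001, -0.138]
ft_force: [0.7, -0.3, 0.1]
grip_width: 55.2
finger_force: 0.0
```

Request:
{"fn": "send_rows", "kwargs": {
  "moves": [
    [[0.055, 0, 0, -0.04, 0, 0, 0], [0.055, 0, 0, -0.07, 0, 0, 0], [0.055, 0, 0, -0.08, 0, 0, 0], [0.055, 0, 0, -0.08, 0, 0, 0], [0.055, 0, 0, -0.081, 0, 0, 0], [0.055, 0, 0, -0.082, 0, 0, 0], [0.055, 0, 0, -0.083, 0, 0, 0], [0.055, 0, 0, -0.083, 0, 0, 0]]
  ]
}}

```text
t: 6.12
ee_pos: [440.8, -155.0, 16.3]
tcp_rot: [3.141, -0.002, -0.137]
ft_force: [0.1, -0.1, -0.4]
grip_width: 55.2
finger_force: 0.0
```

Request:
{"fn": "send_rows", "kwargs": {
  "moves": [
    [[0.055, 0, 0, -0.001, 0, 0, 0], [0.055, 0, 0, -0.002, 0, 0, 0], [0.055, 0, 0, -0.002, 0, 0, 0]]
  ]
}}

```text
t: 6.37
ee_pos: [440.2, -154.4, 13.5]
tcp_rot: [3.141, -0.0, -0.136]
ft_force: [-0.7, 0.2, -0.2]
grip_width: 54.9
finger_force: 0.0
```

Request:
{"fn": "send_rows", "kwargs": {
  "moves": [
    [[0.055, 0, 0, -0.001, 0, 0, 0], [0.055, 0, 0, -0.002, 0, 0, 0], [0.055, 0, 0, -0.002, 0, 0, 0]]
  ]
}}

```text
t: 6.62
ee_pos: [440.3, -154.4, 13.0]
tcp_rot: [3.141, -0.001, -0.136]
ft_force: [-3.8, 2.4, 21.2]
grip_width: 55.0
finger_force: 10.5
```

Request:
{"fn": "send_rows", "kwargs": {
  "moves": [
    [[0.055, 0, 0, -0.001, 0, 0, 0], [0.055, 0, 0, -0.002, 0, 0, 0], [0.055, 0, 0, -0.002, 0, 0, 0]]
  ]
}}

```text
t: 6.87
ee_pos: [440.3, -154.4, 12.8]
tcp_rot: [3.141, -0.001, -0.136]
ft_force: [-11.5, 5.9, 44.4]
grip_width: 54.7
finger_force: 22.3
```

Request:
{"fn": "send_rows", "kwargs": {
  "moves": [
    [[0.07, 0, 0, 0.03, 0, 0, 0], [0.07, 0, 0, 0.07, 0, 0, 0], [0.07, 0.03, -0.015, 0.08, 0, 0, 0], [0.07, 0.06, -0.03, 0.08, 0, 0, 0], [0.07, 0.087, -0.0425, 0.08, 0, 0, 0], [0.07, 0.087, -0.0425, 0.08, 0, 0, 0], [0.07, 0.087, -0.0425, 0.08, 0, 0, 0], [0.07, 0.087, -0.0425, 0.055, 0, 0, 0], [0.07, 0.087, -0.0425, 0.03, 0, 0, 0], [0.07, 0.087, -0.0425, 0.0165, 0, 0, 0], [0.07, 0.087, -0.0425, 0.0165, 0, 0, 0]]
  ]
}}

```text
t: 7.78
ee_pos: [523.2, -194.5, 22.3]
tcp_rot: [-3.138, 0.008, -0.136]
ft_force: [-0.9, 0.3, -0.0]
grip_width: 70.1
finger_force: 0.0
```

Request:
{"fn": "send_rows", "kwargs": {
  "moves": [
    [[0.045, 0, 0, 0, 0, 0, 0], [0.045, 0, 0, 0, 0, 0, 0], [0.045, 0, 0, 0, 0, 0, 0], [0.045, 0, 0, 0, 0, 0, 0], [0.04, 0, 0, 0, 0, 0, 0], [0.04, 0, 0, 0, 0, 0, 0], [0.04, 0, 0, 0, 0, 0, 0], [0.04, 0, 0, 0, 0, 0, 0]]
  ],
  "squeeze": 35
}}

```text
t: 8.45
ee_pos: [527.5, -197.1, 26.5]
tcp_rot: [3.141, -0.001, -0.136]
ft_force: [0.5, 0.8, 6.3]
grip_width: 49.0
finger_force: 38.8
```

Request:
{"fn": "send_rows", "kwargs": {
  "moves": [
    [[0.04, 0, 0, 0.015, 0, 0, 0], [0.04, 0, 0, 0.035, 0, 0, 0], [0.04, 0, 0, 0.06, 0, 0, 0], [0.04, 0, 0, 0.085, 0, 0, 0], [0.04, 0, 0, 0.105, 0, 0, 0], [0.04, -0.008, 0.02, 0.11, 0, 0, -2], [0.04, -0.018, 0.046, 0.11, 0, 0, -4], [0.04, -0.029, 0.074, 0.11, 0, 0, -6], [0.04, -0.04, 0.102, 0.11, 0, 0, -8], [0.04, -0.051, 0.13, 0.11, 0, 0, -10], [0.04, -0.06, 0.153, 0.11, 0, 0, -11.5], [0.04, -0.064, 0.164, 0.11, 0, 0, -12], [0.04, -0.064, 0.164, 0.11, 0, 0, -12], [0.04, -0.064, 0.164, 0.11, 0, 0, -12], [0.04, -0.064, 0.164, 0.11, 0, 0, -12]]
  ]
}}

```text
t: 9.7
ee_pos: [463.7, -33.5, 135.9]
tcp_rot: [3.141, -0.001, -0.346]
ft_force: [-0.2, -1.0, -1.1]
grip_width: 49.2
finger_force: 38.0
```

```bash
python3 - <<'E'
from h import *
o=monitor.get_obs();print(o["ee_pos"],o["tcp_rot"],o["ft_force"],o["grip_width"])
for k in("top","scene"):
    c=imaging.camera(k); pose(c,"fudge_tray"); pose(c,"gift_box")
    i=c["img"][150:250,160:300] if k=="top" else c["img"][120:240,150:310]
    cv2.imwrite(f"pics/{k}1.png",cv2.resize(i,None,fx=5,fy=5,interpolation=cv2.INTER_CUBIC)[...,::-1])
E
python3 -c "
import cv2,numpy as np
a=cv2.imread('pics/top1.png');b=cv2.imread('pics/scene1.png')
a=cv2.resize(a,(400,286));b=cv2.resize(b,(400,300));cv2.imwrite('pics/c1.png',np.hstack([cv2.copyMakeBorder(a,0,14,0,0,0),b]))"
```

```text
[463.67387291 -33.46846748 135.9002119 ] [ 3.14133092e+00 -8.61659185e-04 -3.45510968e-01] [-0.17968061 -1.047309   -1.1182904 ] 49.21528271712895
fudge_tray none
gift_box none
fudge_tray p0.63 ctr 460.0 -35.5 size 114 57 yaw -23.5 ztop 133.0 [204.9, 165.1, 241.1, 182.8]
gift_box p0.94 ctr 458.3 -34.0 size 126 69 yaw -21.1 ztop 62.5 [202.0, 179.8, 244.5, 216.0]
```

View pics/c1.png

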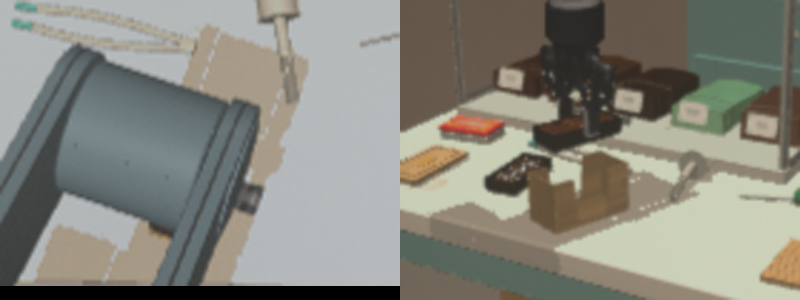

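The top view is blocked by the arm. The scene view shows the tray held level and square above the box. The tray-to-box offset is within about 2 mm, so I'll lower it.

Request:
{"fn": "send_rows", "kwargs": {
  "moves": [
    [[0.04, -0.0005, 0.0005, -0.01, 0, 0, 0], [0.04, -0.0005, 0.0005, -0.025, 0, 0, 0], [0.04, -0.0005, 0.0005, -0.033, 0, 0, 0], [0.04, -0.0005, 0.0005, -0.038, 0, 0, 0], [0.04, -0.0005, 0.0005, -0.042, 0, 0, 0], [0.04, -0.0005, 0.0005, -0.046, 0, 0, 0], [0.04, -0.0005, 0.0005, -0.05, 0, 0, 0], [0.04, -0.0005, 0.0005, -0.055, 0, 0, 0], [0.04, -0.0005, 0.0005, -0.055, 0, 0, 0]]
  ]
}}

```text
t: 10.75
ee_pos: [462.2, -32.3, 80.1]
tcp_rot: [3.142, 0.001, -0.346]
ft_force: [-0.4, 0.3, -1.5]
grip_width: 48.7
finger_force: 38.0
```

Request:
{"fn": "send_rows", "kwargs": {
  "moves": [
    [[0.04, 0, 0, -0.012, 0, 0, 0], [0.04, 0, 0, -0.024, 0, 0, 0], [0.04, 0, 0, -0.036, 0, 0, 0], [0.04, 0, 0, -0.043, 0, 0, 0], [0.04, 0, 0, -0.047, 0, 0, 0], [0.04, 0, 0, -0.049, 0, 0, 0], [0.04, 0, 0, -0.05, 0, 0, 0], [0.04, 0, 0, -0.05, 0, 0, 0], [0.04, 0, 0, -0.05, 0, 0, 0]]
  ]
}}

```text
t: 11.5
ee_pos: [463.0, -32.5, 31.3]
tcp_rot: [-3.142, -0.001, -0.346]
ft_force: [-0.1, 0.5, -0.3]
grip_width: 49.2
finger_force: 38.0
```

Request:
{"fn": "send_rows", "kwargs": {
  "moves": [
    [[0.04, 0, 0, -0.001, 0, 0, 0], [0.04, 0, 0, -0.0015, 0, 0, 0], [0.04, 0, 0, -0.0015, 0, 0, 0]]
  ]
}}

```text
t: 11.75
ee_pos: [463.2, -32.5, 30.5]
tcp_rot: [-3.142, -0.002, -0.346]
ft_force: [-1.7, 0.6, 9.3]
grip_width: 49.1
finger_force: 39.1
```

Request:
{"fn": "send_rows", "kwargs": {
  "moves": [
    [[0.072, 0, 0, 0.0005, 0, 0, 0], [0.072, 0, 0, 0.0005, 0, 0, 0], [0.072, 0, 0, 0.0005, 0, 0, 0], [0.072, 0, 0, 0.0005, 0, 0, 0], [0.072, 0, 0, 0.0005, 0, 0, 0], [0.072, 0, 0, 0.02, 0, 0, 0], [0.072, 0, 0, 0.05, 0, 0, 0], [0.072, 0, 0, 0.08, 0, 0, 0], [0.072, 0, 0, 0.09, 0, 0, 0]]
  ]
}}

```text
t: 12.5
ee_pos: [464.5, -32.9, 122.8]
tcp_rot: [-3.141, -0.005, -0.346]
ft_force: [0.7, 0.5, -0.2]
grip_width: 71.6
finger_force: 0.0
```

Request:
{"fn": "send_rows", "kwargs": {
  "moves": [
    [[0.07, 0.0035, -0.316, 0, 0, 0, 23.3], [0.07, 0.0035, -0.316, 0, 0, 0, 23.3], [0.07, 0.0035, -0.316, 0, 0, 0, 23.3], [0.07, 0.0035, -0.316, 0, 0, 0, 23.3], [0.07, 0.0035, -0.316, 0, 0, 0, 23.3], [0.07, 0.0035, -0.316, 0, 0, 0, 23.3], [0.07, 0.0035, -0.316, 0, 0, 0, 23.3], [0.07, 0.0035, -0.316, 0, 0, 0, 23.3], [0.07, 0.0035, -0.316, 0, 0, 0, 23.3], [0.07, 0.0035, -0.316, 0, 0, 0, 23.3], [0.07, 0.0035, -0.316, 0, 0, 0, 23.3], [0.07, 0.0035, -0.316, 0, 0, 0, 23.3], [0.07, 0.0035, -0.316, 0, 0, 0, 23.3], [0.07, 0.0035, -0.316, 0, 0, 0, 23.3]]
  ]
}}

```text
t: 13.67
ee_pos: [466.4, -347.0, 119.5]
tcp_rot: [-3.141, 0.0, 0.062]
ft_force: [-0.9, 0.3, -0.3]
grip_width: 70.0
finger_force: 0.0
```

Run:
```python
from h import *
c=imaging.camera("top")
pose(c,"gift_box");pose(c,"fudge_tray");pose(c,"card_pad");pose(c,"truffle_tray");pose(c,"box_lid")
i=c["img"][150:250,100:360]
cv2.imwrite("pics/top2.png",cv2.resize(i,None,fx=3,fy=3,interpolation=cv2.INTER_CUBIC)[...,::-1])
fit("gift_box",4)
c=imaging.camera("scene");pose(c,"card_pad")
o=monitor.get_obs();print(o["ee_pos"],o["tcp_rot"])
```

```text
gift_box p0.68 ctr 462.3 -32.8 size 121 62 yaw -20.5 ztop 69.8 [211.9, 191.2, 247.0, 236.2]
fudge_tray p0.85 ctr 465.0 -32.1 size 112 50 yaw -19.2 ztop 30.5 [217.1, 194.6, 243.3, 233.8]
card_pad p0.79 ctr 466.7 -347.2 size 108 42 yaw 6.1 ztop 12.7 [329.5, 198.2, 345.6, 236.1]
truffle_tray p0.67 ctr 516.8 110.2 size 110 51 yaw 6.4 ztop 22.0 [172.2, 177.6, 193.3, 214.9]
box_lid p0.68 ctr 482.5 258.8 size 125 66 yaw 3.3 ztop 16.2 [127.8, 184.0, 145.3, 228.0]
gift_box top [ 4.11892e+02 -1.70810e+01 -1.06350e+01  1.64000e-01] sd [8.753e+01 2.680e+01 1.604e+01 6.000e-02]
card_pad p0.58 ctr 460.5 -350.1 size 115 51 yaw 3.4 ztop 10.2 [296.9, 214.4, 322.0, 234.8]
[ 466.07421648 -348.42954492  119.2670079 ] [-3.14151389e+00  6.02197432e-05  6.06961826e-02]
```

View pics/top2.png

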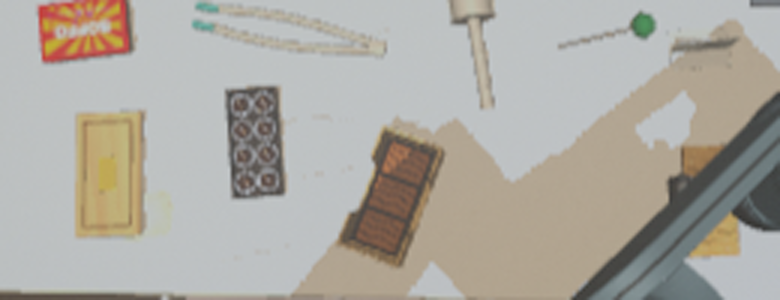

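The fudge tray lies square in the box (about 390,195 in the crop), and its top at 30.5 mm means it is seated. Next is the pad.

Request:
{"fn": "send_rows", "kwargs": {
  "moves": [
    [[0.07, 0, 0, -0.035, 0, 0, 0], [0.07, 0, 0, -0.07, 0, 0, 0], [0.07, 0, 0, -0.09, 0, 0, 0], [0.07, 0, 0, -0.098, 0, 0, 0], [0.07, 0, 0, -0.1023, 0, 0, 0], [0.07, 0, 0, -0.1023, 0, 0, 0], [0.04, 0, 0, -0.1023, 0, 0, 0], [0.04, 0, 0, -0.1023, 0, 0, 0], [0.04, 0, 0, -0.1023, 0, 0, 0], [0.04, 0, 0, -0.1023, 0, 0, 0], [0.04, 0, 0, -0.1023, 0, 0, 0], [0.04, 0, 0, -0.1023, 0, 0, 0], [0.04, 0, 0, -0.1023, 0, 0, 0], [0.04, 0, 0, -0.1023, 0, 0, 0]]
  ],
  "squeeze": 25
}}

```text
t: 15.63
ee_pos: [467.1, -349.4, 18.8]
tcp_rot: [3.139, -0.002, 0.061]
ft_force: [0.2, -0.8, 5.9]
grip_width: 49.9
finger_force: 26.6
```

Request:
{"fn": "send_rows", "kwargs": {
  "moves": [
    [[0.04, 0, 0, 0.01, 0, 0, 0], [0.04, 0, 0, 0.03, 0, 0, 0], [0.04, 0, 0, 0.06, 0, 0, 0], [0.04, 0, 0, 0.09, 0, 0, 0], [0.04, 0, 0.015, 0.1, 0, 0, -1.5], [0.04, 0, 0.045, 0.1, 0, 0, -4], [0.04, -0.001, 0.08, 0.1, 0, 0, -7], [0.04, -0.002, 0.115, 0.1, 0, 0, -10], [0.04, -0.002, 0.15, 0.1, 0, 0, -12], [0.04, -0.002, 0.185, 0.1, 0, 0, -15], [0.04, -0.003, 0.22, 0.1, 0, 0, -17], [0.04, -0.003, 0.255, 0.1, 0, 0, -20], [0.04, -0.003, 0.285, 0.1, 0, 0, -22], [0.04, -0.0034, 0.308, 0.1, 0, 0, -23.3], [0.04, -0.0034, 0.3157, 0.1, 0, 0, -23.3], [0.04, -0.0034, 0.3157, 0.1, 0, 0, -23.3], [0.04, -0.0034, 0.3157, 0.1, 0, 0, -23.3], [0.04, -0.0034, 0.3157, 0.1, 0, 0, -23.3]]
  ]
}}

```text
t: 17.13
ee_pos: [463.1, -33.8, 117.3]
tcp_rot: [3.141, -0.001, -0.346]
ft_force: [0.3, 0.2, 0.0]
grip_width: 49.9
finger_force: 26.2
```

Run:
```python
from h import *
c=imaging.camera("scene"); [pose(c,n) for n in("card_pad","gift_box")]
cv2.imwrite("pics/s3.png",cv2.resize(c["img"][120:240,150:310],None,fx=4,fy=4,interpolation=cv2.INTER_CUBIC)[...,::-1])
o=monitor.get_obs();print(o["ee_pos"],o["tcp_rot"],o["grip_width"])
```

```text
card_pad p0.61 ctr 456.0 -32.7 size 109 57 yaw -20.3 ztop 108.3 [203.4, 171.4, 239.5, 186.5]
gift_box p0.58 ctr 457.2 -33.2 size 127 69 yaw -18.8 ztop 64.3 [205.2, 179.5, 243.9, 215.6]
[462.91127491 -33.91700344 117.02162815] [ 3.14141046e+00 -1.54487478e-04 -3.47415860e-01] 49.87582286894367
```

View pics/s3.png

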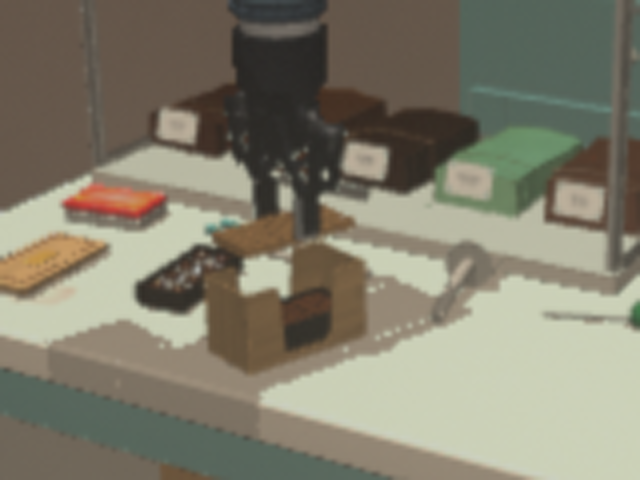

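The pad (285,232 in the crop) is level and square over the box, with the fudge tray visible inside. I'll lower it.

Request:
{"fn": "send_rows", "kwargs": {
  "moves": [
    [[0.04, 0, 0.0005, -0.01, 0, 0, 0], [0.04, 0, 0.0005, -0.022, 0, 0, 0], [0.04, 0, 0.0005, -0.027, 0, 0, 0], [0.04, 0, 0.0005, -0.031, 0, 0, 0], [0.04, 0, 0.0005, -0.035, 0, 0, 0], [0.04, 0, 0.0005, -0.039, 0, 0, 0], [0.04, 0, 0.0005, -0.043, 0, 0, 0], [0.04, 0, 0.0005, -0.047, 0, 0, 0], [0.04, 0, 0.0005, -0.047, 0, 0, 0]]
  ]
}}

```text
t: 18.03
ee_pos: [462.3, -32.1, 69.4]
tcp_rot: [3.142, 0.001, -0.346]
ft_force: [-0.3, 0.3, -0.7]
grip_width: 50.1
finger_force: 26.2
```

Request:
{"fn": "send_rows", "kwargs": {
  "moves": [
    [[0.04, 0, 0, -0.01, 0, 0, 0], [0.04, 0, 0, -0.017, 0, 0, 0], [0.04, 0, 0, -0.02, 0, 0, 0], [0.04, 0, 0, -0.022, 0, 0, 0], [0.04, 0, 0, -0.0225, 0, 0, 0], [0.04, 0, 0, -0.0225, 0, 0, 0], [0.04, 0, 0, -0.0225, 0, 0, 0]]
  ]
}}

```text
t: 18.62
ee_pos: [462.2, -32.0, 48.7]
tcp_rot: [3.141, 0.001, -0.345]
ft_force: [-5.8, 2.1, 15.2]
grip_width: 49.9
finger_force: 27.6
```

Request:
{"fn": "send_rows", "kwargs": {
  "moves": [
    [[0.072, 0, 0, 0.001, 0, 0, 0], [0.072, 0, 0, 0.001, 0, 0, 0], [0.072, 0, 0, 0.001, 0, 0, 0], [0.072, 0, 0, 0.001, 0, 0, 0], [0.072, 0, 0, 0.001, 0, 0, 0], [0.072, 0, 0, 0.02, 0, 0, 0], [0.072, 0, 0, 0.05, 0, 0, 0], [0.072, 0, 0, 0.07, 0, 0, 0], [0.07, 0.0545, 0.1424, 0.07, 0, 0, 25.8], [0.07, 0.0545, 0.1424, 0.07, 0, 0, 25.8], [0.07, 0.0545, 0.1424, 0.07, 0, 0, 25.8], [0.07, 0.0545, 0.1424, 0.07, 0, 0, 25.8], [0.07, 0.0545, 0.1424, 0.07, 0, 0, 25.8], [0.07, 0.0545, 0.1424, 0.07, 0, 0, 25.8], [0.07, 0.0545, 0.1424, 0.07, 0, 0, 25.8], [0.07, 0.0545, 0.1424, 0.07, 0, 0, 25.8], [0.07, 0.0545, 0.1424, 0.07, 0, 0, 25.8]]
  ]
}}

```text
t: 20.03
ee_pos: [516.8, 109.1, 117.4]
tcp_rot: [3.141, 0.001, 0.102]
ft_force: [-0.1, 0.2, -0.1]
grip_width: 70.1
finger_force: 0.0
```

Run:
```python
from h import *
o=monitor.get_obs();print(o["ee_pos"],o["tcp_rot"],o["grip_width"])
c=imaging.camera("top"); [pose(c,n) for n in SZ]
cv2.imwrite("pics/t4.png",cv2.resize(c["img"][150:250,100:360],None,fx=3,fy=3,interpolation=cv2.INTER_CUBIC)[...,::-1])
c=imaging.camera("scene"); [pose(c,n) for n in("card_pad","gift_box")]
```

```text
[516.83157364 109.08281443 117.38582953] [3.14148963e+00 6.25565496e-04 1.02238886e-01] 70.11839340001572
gift_box p0.58 ctr 463.6 -33.2 size 120 62 yaw -19.2 ztop 70.4 [214.1, 192.8, 248.0, 236.7]
fudge_tray none
card_pad p0.95 ctr 461.7 -30.9 size 110 50 yaw -19.4 ztop 42.3 [218.5, 195.3, 245.0, 237.5]
truffle_tray p0.70 ctr 517.0 108.6 size 110 49 yaw 4.1 ztop 22.4 [172.9, 176.6, 194.5, 215.8]
box_lid p0.64 ctr 471.1 267.1 size 104 48 yaw 3.1 ztop 16.7 [128.3, 191.5, 138.4, 230.2]
card_pad p0.60 ctr 473.3 -41.2 size 75 37 yaw 32.9 ztop 40.1 [223.7, 189.1, 232.3, 199.7]
gift_box p0.57 ctr 457.9 -33.8 size 126 68 yaw -18.4 ztop 64.5 [202.5, 178.6, 245.1, 212.3]
```

View pics/t4.png

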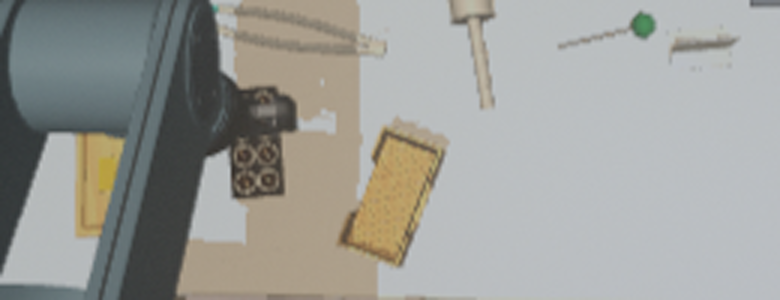

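The pad lies flat in the box (390,200 in the crop) with its top at about 41 mm. Next I'll grip the truffle tray.

Request:
{"fn": "send_rows", "kwargs": {
  "moves": [
    [[0.07, 0, 0, -0.035, 0, 0, 0], [0.07, 0, 0, -0.07, 0, 0, 0], [0.07, 0, 0, -0.085, 0, 0, 0], [0.07, 0, 0, -0.091, 0, 0, 0], [0.07, 0, 0, -0.0938, 0, 0, 0], [0.07, 0, 0, -0.0938, 0, 0, 0], [0.04, 0, 0, -0.0938, 0, 0, 0], [0.04, 0, 0, -0.0938, 0, 0, 0], [0.04, 0, 0, -0.0938, 0, 0, 0], [0.04, 0, 0, -0.0938, 0, 0, 0], [0.04, 0, 0, -0.0938, 0, 0, 0], [0.04, 0, 0, -0.0938, 0, 0, 0], [0.04, 0, 0, -0.0938, 0, 0, 0], [0.04, 0, 0, -0.0938, 0, 0, 0]]
  ],
  "squeeze": 35
}}

```text
t: 21.65
ee_pos: [518.5, 110.3, 25.3]
tcp_rot: [3.141, -0.003, 0.104]
ft_force: [-1.1, 0.2, 6.5]
grip_width: 48.9
finger_force: 37.3
```

Request:
{"fn": "send_rows", "kwargs": {
  "moves": [
    [[0.04, 0, 0, 0.012, 0, 0, 0], [0.04, 0, 0, 0.035, 0, 0, 0], [0.04, 0, 0, 0.06, 0, 0, 0], [0.04, 0, 0, 0.085, 0, 0, 0], [0.04, -0.002, -0.005, 0.1, 0, 0, -1], [0.04, -0.008, -0.02, 0.1, 0, 0, -4], [0.04, -0.016, -0.043, 0.1, 0, 0, -8], [0.04, -0.026, -0.068, 0.1, 0, 0, -12], [0.04, -0.035, -0.093, 0.1, 0, 0, -17], [0.04, -0.044, -0.117, 0.1, 0, 0, -21], [0.04, -0.051, -0.135, 0.1, 0, 0, -24.5], [0.04, -0.0543, -0.1428, 0.1, 0, 0, -25.8], [0.04, -0.0543, -0.1428, 0.1, 0, 0, -25.8], [0.04, -0.0543, -0.1428, 0.1, 0, 0, -25.8], [0.04, -0.0543, -0.1428, 0.1, 0, 0, -25.8]]
  ]
}}

```text
t: 22.9
ee_pos: [463.3, -31.9, 123.9]
tcp_rot: [-3.141, -0.0, -0.344]
ft_force: [0.1, 0.2, -1.5]
grip_width: 49.0
finger_force: 36.6
```

Run:
```python
from h import *
c=imaging.camera("scene"); [pose(c,n) for n in("truffle_tray","gift_box")]
cv2.imwrite("pics/s5.png",cv2.resize(c["img"][120:240,150:310],None,fx=4,fy=4,interpolation=cv2.INTER_CUBIC)[...,::-1])
o=monitor.get_obs();print(o["ee_pos"],o["tcp_rot"],o["grip_width"])
```

```text
truffle_tray p0.31 ctr 457.6 -34.2 size 126 68 yaw -20.5 ztop 63.5 [201.2, 181.2, 243.7, 214.1]
gift_box p0.65 ctr 560.0 -515.3 size 63 55 yaw 24.6 ztop 98.4 [363.5, 189.1, 385.4, 230.6]
[463.16911476 -31.69844346 123.67784585] [-3.14138753e+00  2.86498677e-05 -3.43922564e-01] 48.75772441643721
```

View pics/s5.png

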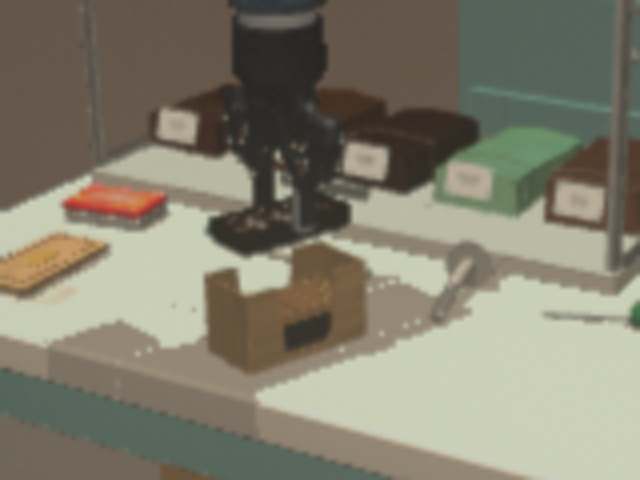

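The tray (280,225 in the crop) is level and square over the box. I'll lower it.

Request:
{"fn": "send_rows", "kwargs": {
  "moves": [
    [[0.04, 0, 0, -0.01, 0, 0, 0], [0.04, 0, 0, -0.022, 0, 0, 0], [0.04, 0, 0, -0.027, 0, 0, 0], [0.04, 0, 0, -0.031, 0, 0, 0], [0.04, 0, 0, -0.035, 0, 0, 0], [0.04, 0, 0, -0.039, 0, 0, 0], [0.04, 0, 0, -0.043, 0, 0, 0], [0.04, 0, 0, -0.045, 0, 0, 0], [0.04, 0, 0, -0.045, 0, 0, 0]]
  ]
}}

```text
t: 23.8
ee_pos: [462.7, -32.5, 78.3]
tcp_rot: [3.142, 0.001, -0.346]
ft_force: [0.6, 0.0, -1.0]
grip_width: 48.9
finger_force: 36.6
```

Request:
{"fn": "send_rows", "kwargs": {
  "moves": [
    [[0.04, 0, 0, -0.007, 0, 0, 0], [0.04, 0, 0, -0.011, 0, 0, 0], [0.04, 0, 0, -0.013, 0, 0, 0], [0.04, 0, 0, -0.0145, 0, 0, 0], [0.04, 0, 0, -0.015, 0, 0, 0], [0.04, 0, 0, -0.015, 0, 0, 0]]
  ]
}}

```text
t: 24.3
ee_pos: [462.6, -32.5, 65.2]
tcp_rot: [3.141, 0.0, -0.346]
ft_force: [-7.8, 0.7, 19.3]
grip_width: 49.1
finger_force: 38.8
```

Request:
{"fn": "send_rows", "kwargs": {
  "moves": [
    [[0.072, 0, 0, 0.001, 0, 0, 0], [0.072, 0, 0, 0.001, 0, 0, 0], [0.072, 0, 0, 0.001, 0, 0, 0], [0.072, 0, 0, 0.001, 0, 0, 0], [0.072, 0, 0, 0.001, 0, 0, 0], [0.072, 0, 0, 0.02, 0, 0, 0], [0.072, 0, 0, 0.05, 0, 0, 0], [0.084, 0.0195, 0.2914, 0.05, 0, 0, 22.8], [0.084, 0.0195, 0.2914, 0.05, 0, 0, 22.8], [0.084, 0.0195, 0.2914, 0.05, 0, 0, 22.8], [0.084, 0.0195, 0.2914, 0.05, 0, 0, 22.8], [0.084, 0.0195, 0.2914, 0.05, 0, 0, 22.8], [0.084, 0.0195, 0.2914, 0.05, 0, 0, 22.8], [0.084, 0.0195, 0.2914, 0.05, 0, 0, 22.8], [0.084, 0.0195, 0.2914, 0.05, 0, 0, 22.8], [0.084, 0.0195, 0.2914, 0.05, 0, 0, 22.8], [0.084, 0.0195, 0.2914, 0.05, 0, 0, 22.8], [0.084, 0.0195, 0.2914, 0.05, 0, 0, 22.8], [0.084, 0.0195, 0.2914, 0.05, 0, 0, 22.8]]
  ]
}}

```text
t: 25.88
ee_pos: [482.5, 257.2, 113.6]
tcp_rot: [3.141, 0.001, 0.05]
ft_force: [-0.4, 0.1, 0.7]
grip_width: 83.8
finger_force: 0.0
```

Run:
```python
from h import *
o=monitor.get_obs();print(o["ee_pos"],o["tcp_rot"],o["grip_width"])
c=imaging.camera("top"); [pose(c,n) for n in SZ]
cv2.imwrite("pics/t6.png",cv2.resize(c["img"][150:250,100:360],None,fx=3,fy=3,interpolation=cv2.INTER_CUBIC)[...,::-1])
```

```text
[482.48923311 257.22605506 113.56523223] [3.14116633e+00 5.76743874e-04 4.99618903e-02] 83.77493798947694
gift_box p0.52 ctr 462.7 -32.5 size 122 62 yaw -19.9 ztop 70.4 [211.1, 191.2, 248.8, 239.7]
fudge_tray p0.73 ctr 630.8 289.1 size 89 60 yaw -82.3 ztop 24.0 [115.5, 145.4, 142.3, 172.4]
card_pad none
truffle_tray p0.91 ctr 461.7 -30.9 size 109 50 yaw -19.6 ztop 61.8 [212.8, 191.3, 243.4, 234.7]
box_lid p0.56 ctr 482.3 258.4 size 125 66 yaw 2.8 ztop 16.5 [125.9, 187.1, 144.9, 230.5]
```

View pics/t6.png

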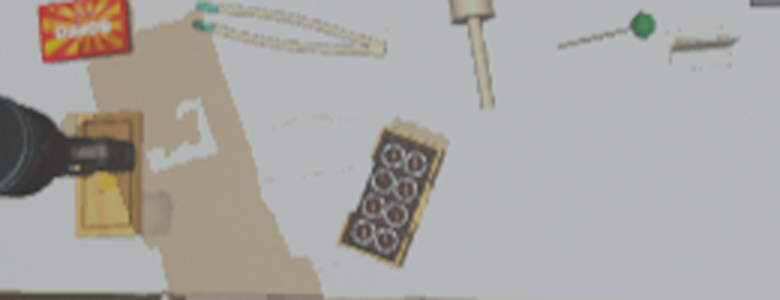

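The truffle tray is seated (top 61.8 mm, square at 390,200 in the crop). Now the lid.

Request:
{"fn": "send_rows", "kwargs": {
  "moves": [
    [[0.084, 0, 0, -0.03, 0, 0, 0], [0.084, 0, 0, -0.06, 0, 0, 0], [0.084, 0, 0, -0.08, 0, 0, 0], [0.084, 0, 0, -0.09, 0, 0, 0], [0.084, 0, 0, -0.096, 0, 0, 0], [0.084, 0, 0, -0.099, 0, 0, 0], [0.084, 0, 0, -0.099, 0, 0, 0], [0.055, 0, 0, -0.099, 0, 0, 0], [0.055, 0, 0, -0.099, 0, 0, 0], [0.055, 0, 0, -0.099, 0, 0, 0], [0.055, 0, 0, -0.099, 0, 0, 0], [0.055, 0, 0, -0.099, 0, 0, 0], [0.055, 0, 0, -0.099, 0, 0, 0], [0.055, 0, 0, -0.099, 0, 0, 0], [0.055, 0, 0, -0.099, 0, 0, 0]]
  ],
  "squeeze": 35
}}

```text
t: 27.43
ee_pos: [483.4, 259.1, 16.2]
tcp_rot: [-3.141, -0.003, 0.052]
ft_force: [-1.5, -1.6, 6.6]
grip_width: 64.9
finger_force: 39.4
```

Request:
{"fn": "send_rows", "kwargs": {
  "moves": [
    [[0.055, 0, 0, 0.012, 0, 0, 0], [0.055, 0, 0, 0.035, 0, 0, 0], [0.055, 0, 0, 0.06, 0, 0, 0], [0.055, 0, 0, 0.085, 0, 0, 0], [0.055, 0, -0.01, 0.105, 0, 0, -1], [0.055, -0.002, -0.035, 0.105, 0, 0, -3], [0.055, -0.004, -0.065, 0.105, 0, 0, -5], [0.055, -0.006, -0.1, 0.105, 0, 0, -8], [0.055, -0.009, -0.135, 0.105, 0, 0, -11], [0.055, -0.011, -0.17, 0.105, 0, 0, -13], [0.055, -0.014, -0.205, 0.105, 0, 0, -16], [0.055, -0.016, -0.24, 0.105, 0, 0, -19], [0.055, -0.018, -0.268, 0.105, 0, 0, -21], [0.055, -0.0195, -0.285, 0.105, 0, 0, -22.5], [0.055, -0.0197, -0.2914, 0.105, 0, 0, -22.8], [0.055, -0.0197, -0.2914, 0.105, 0, 0, -22.8], [0.055, -0.0197, -0.2914, 0.105, 0, 0, -22.8], [0.055, -0.0197, -0.2914, 0.105, 0, 0, -22.8]]
  ]
}}

```text
t: 28.93
ee_pos: [462.7, -31.5, 119.7]
tcp_rot: [-3.141, 0.0, -0.345]
ft_force: [-0.6, 0.1, -1.0]
grip_width: 64.8
finger_force: 39.9
```

Run:
```python
from h import *
c=imaging.camera("scene"); [pose(c,n) for n in("box_lid","gift_box")]
cv2.imwrite("pics/s7.png",cv2.resize(c["img"][120:240,150:310],None,fx=4,fy=4,interpolation=cv2.INTER_CUBIC)[...,::-1])
o=monitor.get_obs();print(o["ee_pos"],o["tcp_rot"],o["grip_width"])
```

```text
box_lid p0.72 ctr 455.7 -33.0 size 128 70 yaw -22.8 ztop 117.6 [200.8, 169.3, 242.2, 183.7]
gift_box p0.65 ctr 458.6 -34.2 size 124 71 yaw -21.2 ztop 64.5 [202.4, 179.8, 243.7, 212.3]
[462.71096646 -31.46023583 119.70900119] [-3.1414045e+00  1.1778872e-04 -3.4389347e-01] 64.807289453123
```

View pics/s7.png

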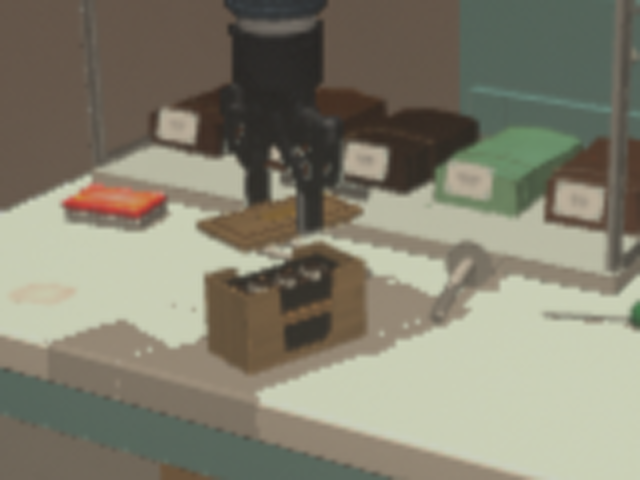

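The lid (280,215 in the crop) is level and square over the box. I'll lower it, watching the force at entry.

Request:
{"fn": "send_rows", "kwargs": {
  "moves": [
    [[0.055, 0.001, -0.0004, -0.01, 0, 0, 0], [0.055, 0.001, -0.0004, -0.022, 0, 0, 0], [0.055, 0.001, -0.0004, -0.029, 0, 0, 0], [0.055, 0.001, -0.0004, -0.031, 0, 0, 0], [0.055, 0.001, -0.0004, -0.033, 0, 0, 0], [0.055, 0.001, -0.0004, -0.035, 0, 0, 0], [0.055, 0.001, -0.0004, -0.037, 0, 0, 0], [0.055, 0.001, -0.0004, -0.038, 0, 0, 0], [0.055, 0.001, -0.0004, -0.038, 0, 0, 0]]
  ]
}}

```text
t: 29.83
ee_pos: [463.8, -33.0, 81.7]
tcp_rot: [-3.142, -0.0, -0.346]
ft_force: [0.2, -0.1, -1.2]
grip_width: 64.8
finger_force: 39.8
```

Request:
{"fn": "send_rows", "kwargs": {
  "moves": [
    [[0.055, 0, 0, -0.0015, 0, 0, 0], [0.055, 0, 0, -0.003, 0, 0, 0], [0.055, 0, 0, -0.004, 0, 0, 0], [0.055, 0, 0, -0.004, 0, 0, 0]]
  ]
}}

```text
t: 30.17
ee_pos: [464.1, -33.1, 80.1]
tcp_rot: [3.141, -0.002, -0.346]
ft_force: [-8.0, 1.3, 23.0]
grip_width: 64.6
finger_force: 42.3
```

Request:
{"fn": "send_rows", "kwargs": {
  "moves": [
    [[0.084, 0, 0, 0.001, 0, 0, 0], [0.084, 0, 0, 0.001, 0, 0, 0], [0.084, 0, 0, 0.001, 0, 0, 0], [0.084, 0, 0, 0.001, 0, 0, 0], [0.084, 0, 0, 0.001, 0, 0, 0], [0.084, 0, 0, 0.001, 0, 0, 0], [0.084, 0, 0, 0.02, 0, 0, 0], [0.084, 0, 0, 0.05, 0, 0, 0], [0.084, 0, 0, 0.08, 0, 0, 0], [0.084, 0, 0.04, 0.08, 0, 0, 0], [0.084, 0, 0.08, 0.08, 0, 0, 0], [0.084, 0, 0.12, 0.08, 0, 0, 0], [0.084, 0, 0.16, 0.08, 0, 0, 0], [0.084, 0, 0.2, 0.08, 0, 0, 0], [0.084, 0, 0.2, 0.08, 0, 0, 0], [0.084, 0, 0.2, 0.08, 0, 0, 0]]
  ]
}}

```text
t: 31.5
ee_pos: [463.1, 169.0, 157.4]
tcp_rot: [3.141, 0.0, -0.341]
ft_force: [-0.2, -0.2, 0.3]
grip_width: 83.9
finger_force: 0.0
```

Run:
```python
from h import *
c=imaging.camera("top"); [pose(c,n) for n in("box_lid","gift_box","tongs","mint_tin","sweet_jar")]
r=spotter.silhouettes(c,"box_lid")[0]["region"];P=pts(c,r);P=P[P[:,2]>70]
A=np.c_[P[:,:2]-P[:,:2].mean(0),np.ones(len(P))];print("plane",np.linalg.lstsq(A,P[:,2],rcond=None)[0])
d=imaging.camera("scene")
a=cv2.resize(c["img"][160:250,180:300],(400,300),interpolation=2);b=cv2.resize(d["img"][140:230,165:285],(400,300),interpolation=2)
cv2.imwrite("pics/e.png",np.hstack([a,b])[...,::-1])
```

```text
box_lid p0.78 ctr 463.3 -32.0 size 125 66 yaw -19.9 ztop 80.2 [213.7, 189.0, 245.6, 239.7]
gift_box none
tongs p0.83 ctr 630.9 79.2 size 186 35 yaw 78.2 ztop 10.2 [165.9, 151.1, 226.6, 167.0]
mint_tin p0.69 ctr 630.5 289.9 size 90 60 yaw -81.0 ztop 23.9 [114.4, 146.3, 147.4, 174.0]
sweet_jar p0.65 ctr 565.1 -513.9 size 57 55 yaw -28.8 ztop 101.0 [381.1, 170.7, 416.0, 198.1]
plane [-3.00139022e-03 -6.10529254e-04  7.76829842e+01]
```

View pics/e.png

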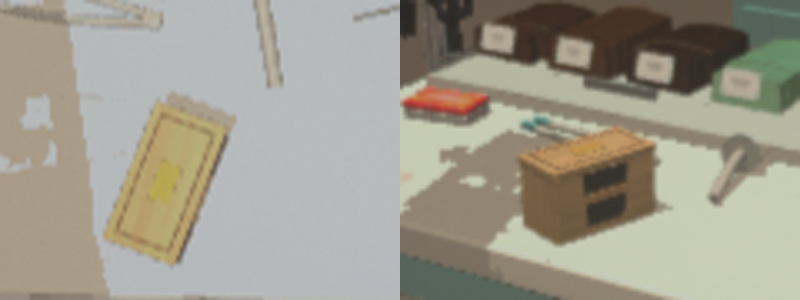

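The lid sits flush and level on the box in both views: mean height 77.7 mm, slope 0.003. The bystanders have not moved, so I'm handing in.

```bash
python3 -c "
from station import order
print(order.finish_job())"
```

```text
the job is handed in; nothing more can be done
None
```

The gift box is packed (fudge tray, card pad, truffle tray, lid pushed home) and handed in at about 32 s; the last pictures showed the lid level on the walls and the jar, tongs and tin unmoved, but no verdict came back.

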